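# Feed the baguette through the cutter guard to the length stop

## Task

Load the baguette cutter for its next cut: take the push stick from its tray and with it feed the piece of baguette through the clear guard until its cut face sits snug and square against the stop plate behind the blade; hold it pressed there for a moment, gently, so that the crust is not crushed. Keep your fingers off the bread and out of the guard tunnel, lay the stick back down in its tray as it was, and leave everything else where it stands.

Things in the scene. Friction and masses are not known exactly. Their poses are not given: they have to be found in the camera images.
- slicer: bench baguette cutter, white and steel, fixed, 424 mm long along its y (+y = feed). Origin: on the counter under the guard mouth's middle; -x is the robot's side. Steel bed 116 wide, top at z 40 mm, from y -237 to +187. Side guides 18 mm high above the bed at x +-50 (inner faces), y -235 to -13; all else on the bed before y -28 is clear
- mouth (a point): middle of the guard mouth at bed height (slicer frame 0, 0, 40 mm). Clear walls 50 mm high flare inwards over the last 28 mm before it, 92 to 70 mm apart. The clear guard tunnel runs from y 0 to +110 mm in the slicer's frame: 70 wide, 76 high inside; roof top at z 120 mm
- flap (a joint): orange clear sprung flap, 62 mm wide, hung in the mouth at slicer y +18 mm, z 114 mm, lower edge 26 mm above the bed. 0 = hanging (rad). It swings both ways, is lifted by the bread and lies on top of it, holding it down: bread below it drags with about 3 to 6 N, more than on the bare bed
- blade (a point): middle of the parked blade's edge, 58 mm above the bed, at y +102 mm in the slicer's frame. It and the lever and column above stay as they are; they stand up to z 310 mm, between slicer y +50 and +135 mm
- stop_rail: aluminium rail of the length stop, fixed beside the outfeed; origin at slicer x +76, y +170, z +44 mm. On it is clamped the steel stop plate (62 wide, 46 high, square to the feed). The plate's front face is somewhere from slicer y +127 to +167 mm, as last set; not measured: feel for it. Rigid: past the flap's drag the push rises by some 5 N or more per mm
- loaf_center (a point): middle of the baguette piece: 130 long (y), 56 wide (x), 46 mm high, 100 to 210 g, golden crust. It lies on the bed between the guides, pale flat cut face (+y) to the guard; the heel's end (-y) is flat, 44 wide, 38 high. On the bare bed it slides with under 2 N; over 20 N crushes the crust. Point 23 mm above its underside
- loaf_front (a point): middle of the baguette's cut face, 65 mm in +y from the centre; axes as the loaf's
- stick_grip (a point): grip point of the push stick, 44 mm above its underside, mid upright white fin (20 thick in x; y -47 to +37; 14 to 64 mm above the underside). y along the stick, nose at +y. White shoe 28 wide, 14 high, y -70 to +90; red nose plate 42 wide, 36 high from the underside, pushing face at y +95 mm. 160 g, balanced near this point
- tray_in (a point): middle of the inner floor (4 mm above the counter) of the stick's fixed steel tray, 200 mm long inside along y, 56 mm wide inside; rim 13 mm above the counter. At the start the stick lies in it on its shoe, along y, nose to +y, grip point within 7 mm of the middle
- jam: jam jar, 62 mm across, 85 mm high; bystander; origin under its centre
- card: black blank price card, 80 mm wide, on a brass foot 75 x 60 mm, 80 mm high; bystander; origin under its centre
- boule: round loaf, 132 mm across, 70 mm high; bystander; origin under its centre

How it is judged:
On the way, in this order (a step that is already met when the one before it is completed fails the run):
1. the push stick is lifted out of its tray (distance between stick_grip and tray_in above 0.1 m), for 0.1 s.
2. the baguette is fed through the guard, under the flap, its cut face past the blade, by the stick (y of loaf_front in the frame of slicer above 0.106 m and z of loaf_front in the frame of slicer below 0.075 m and contact force between stick and loaf above 0.1 N), for 0.02 s.
3. the cut face is held pressed against the stop plate by the stick (contact force between loaf and stop_rail above 1.5 N and contact force between stick and loaf above 1.5 N and y of stop_plate_c0 in the frame of loaf_front below 0.006 m), for 0.2 s.
At the end, for the whole second after the job is handed in: Baguette on the bed inside the tunnel, cut face within 2.5 mm of the stop plate and square to the feed within 0.06 rad; stick lying upright on its shoe in its tray, within 25 mm of the middle and 0.2 rad of the tray's length; both at rest (y of stop_plate_c0 in the frame of loaf_front below 0.0055 m and angle between the y axis of loaf_front and the y axis of slicer, either way round below 0.06 rad and z of loaf_center in the frame of slicer between 0.058 and 0.068 m and x of loaf_center in the frame of slicer between -0.012 and 0.012 m and linear speed of each of loaf, stick below 0.01 m/s and horizontal distance between stick_grip and tray_in below 0.025 m and z of stick_grip in the frame of tray_in below 0.05 m and angle between stick_grip's own z axis and vertical below 0.1 rad and angle between the y axis of stick_grip and the y axis of tray_in, either way round below 0.2 rad); the robot touches nothing.
It fails at once if the bread is pressed with more than 20 N by the stick or against the stop plate (contact force between stick and loaf above 20 N or contact force between loaf and stop_rail above 20 N).
It fails at once if the robot touches the bread (contact force between any of the arm, the fingers and loaf above 0.5 N).
It fails at once if the fingers enter the guard tunnel (y of the grasp point in the frame of slicer between 0 and 0.11 m and x of the grasp point in the frame of slicer between -0.04 and 0.04 m and z of the grasp point in the frame of slicer below 0.116 m).
It fails at once if the jam jar, the price card or the round loaf is shifted by more than 15 mm or tipped (distance of any of jam, card, boule from where it was at the start of the episode above 0.015 m or angle between any of jam, card, boule's own z axis and vertical above 0.2 rad).
It also fails if it takes over 64 s, if anything falls off the work surface, if the arm or the gripper's body presses on something with over 40 N, if the wrist force passes 120 N, or if a joint passes its speed limit or range.

## Robot

A 7-joint arm with a two-finger parallel gripper is mounted at the origin on the work surface. World frame = base frame: x ahead of the robot, y to its left, z up, the work surface at z = 0. Lengths are in m, angles in rad, forces in N, time in s.
With the tool pointing down it reaches from about 0.425 to 0.875 m from the base axis. Payload 4.7 kg.
Tool frame: the origin (TCP) lies on the mounting face of the last link; the fingertips stand 173 mm ahead of it and the grasp point (between the pads) lies 155 mm ahead of it (tcp_to_tips is the z of the fingertips in the tool frame, in m); z points along the fingers, y is the line along which they close (so a half turn about z gives the same grasp; the last joint's range is limited). The gripper opens to 85 mm and grips with 20 to 120 N. Pads are 22 mm wide; open, the fingers measure 114 mm over their backs; the gripper's body (76 mm by 85 mm) begins 54 mm behind the grasp point. The pads swing forward as they close: fully open they stand 13 mm farther back than shut.
Start: joints at [-1.222, 0.321, -0.07, 1.45, 0.023, 1.371, -0.057], TCP at [0.214, 0.614, 0.405] pointing down, gripper open.
Joint ranges: [-2.86, 2.86], [-0.3, 2.09], [-1.38, 1.24], [0.06, 2.45], [-1.56, 4.7], [0.09, 2.05], [-2.69, 2.69]. Speed limits (rad/s): [2.57, 2.57, 3.14, 3.14, 3.14, 3.14, 3.14].

## Interface

Orientations are given as a rotation vector (axis times angle).
In Python, from plant import sense, camera, calibration, close_job, cut_out, landmark_of, tcp_to_tips gives the robot as it stands. The module is installed in compiled form; this text tells all that it offers.
- The arm moves only by the tool step_arm, never from a script. Its argument "commands" is a list of rows, each a list of 3 entries, a list of its own where there are three numbers: the finger opening in mm, from 0 to 85.4, then the shift along the tool's x, y, z in units of 25 mm (1.0 is 25 mm), then the turn about the tool's z in degrees. In form: [[fingers, [dx, dy, dz], twist], ...]. A call has 1 to 20 rows; each row shifts and turns the commanded pose from where the row before left it, along the tool's axes as they then stand; what a row does not reach is not made up. A row lasts 1/12 s, in which the tool goes at most 41.7 mm and 7.16 degrees, less where a joint would pass 70% of its speed; a pose out of reach is approached as far as the arm can. A call is refused whole if a number of a shift passes 1 or a number of a turn 7.16, either way. A call with a gripper value outside its range is refused whole. The fingers move at their own pace and stop on an object; "newtons" is the grip in N (left out, the last holds). Time passes only in rows, so rows that do not move let the fingers close. It gives the time, the measured TCP pose, the force, the opening and the grip force at its end, in the units of the state.
- sense(): the state, without advancing time (a new reading comes with each control period).
- camera(name): name is "scene" or "side" or "wrist"; returns the picture (400x640x3 uint8, red, green, blue); there is no depth.
- calibration(name): a dict with "K" (3x3 intrinsics, pixels), "k1" (the pictures are not rectified: a ray, as slopes to the right and down, at radius r is drawn at 1 + k1 r^2 times it, then the intrinsics apply), "R" (3x3) and "t" (3): a world point X has camera coordinates R X + t. Camera axes: x right, y down, z forward; pixel columns grow to the right and rows downward; lengths in m; the calibration is good to about 2 mm. A picture is of the moment at which its call begins: read the wrist's pose just before it. calibration takes no time and is no camera call; for the wrist camera it gives the pose at the moment of the call.
- close_job(): hands the job in; it is judged then, once.
Trained networks look in the newest picture that a camera, given by its name, has taken for a name from the list of things; names that differ only in an ending like _2 or _b are one class to them, and where a whole thing is asked for, a point or a joint stands for the part that bears it (a point fixed in the world has none). Each returns a list of dicts, best first, with "p" (0 to 1); they miss things now and then, are a little off and sometimes report something else, mostly with a low value. They report only what shows in the picture. A call takes as long as a camera call.
- cut_out(camera, label): "mask" (400x640 bool, what is visible of it) and "location" ([column, row] in pixels, amid what is visible of it).
- landmark_of(camera, label): "location" ([column, row] in pixels: a listed point, or the origin of a listed thing).
The state is a dict: "time_s": time; "joint_positions": joint angles; "joint_velocities": joint speeds; "joint_torque": joint torques, N m; "position": TCP position; "eef_rot": TCP orientation; "force": force on the tool from outside, world axes, zero at the start; "moment": the same for the moment, N m; "width": finger opening in m; "gripper_force": force on a finger pad.
Only numpy, scipy, OpenCV 4.12 (cv2) and the standard library are available. Lean on these libraries where they do the work, as an engineer would, in place of code of your own. Each camera call takes 0.05 s, during which the arm holds its last target. There are 200 camera calls.

## Working session

There is one attempt and no reset: what is moved stays moved. The work goes in short steps, Python scripts to look and compute and a tool call to move; the robot and the scene stay as the last step left them, time stands still between calls to the robot, and variables do not carry over. Pictures are saved under pics/ and viewed, at most 10 in all, crops included, and the job is handed in when it is done.

Besides the shell and the picture viewer there is one more tool, called after "Call:" by a JSON object that holds its "method" and its "body". step_arm: Moves the arm, as the interface text tells. Its arguments: {"type":"object","properties":{"commands":{"type":"array","items":{"type":"array"}},"newtons":{"type":"number"}},"required":["commands"]}

```bash
mkdir -p pics
cat > h.py <<'E'
import numpy as np, cv2
from scipy.spatial.transform import Rotation as Ro
from plant import *
def ray(c,uv,cal=None):
    cal=cal or calibration(c);K=np.array(cal["K"]);k=cal["k1"]
    d=np.linalg.solve(K,[uv[0],uv[1],1.])[:2];s=d.copy()
    for _ in range(30): s=d/(1+k*(s@s))
    R=np.array(cal["R"]);return -R.T@np.array(cal["t"]),R.T@np.r_[s,1]
def onz(c,uv,z,cal=None):
    o,d=ray(c,uv,cal);return o+d*(z-o[2])/d[2]
def tri(obs):
    A=np.zeros((3,3));b=np.zeros(3);L=[]
    for c,uv in obs:
        o,d=ray(c,uv);d=d/np.linalg.norm(d);P=np.eye(3)-np.outer(d,d);A+=P;b+=P@o;L.append((o,P))
    x=np.linalg.solve(A,b);return x,[np.linalg.norm(P@(x-o)) for o,P in L]
def save(c,n):
    im=camera(c);cv2.imwrite(f"pics/{n}.png",cv2.cvtColor(im,cv2.COLOR_RGB2BGR));return im
def tcp():
    s=sense();return np.array(s["position"]),Ro.from_rotvec(s["eef_rot"])
E
python3 - <<'E'
from h import *
np.set_printoptions(precision=4,suppress=True)
for c in("scene","side","wrist"): save(c,c+"0")
s=sense();print(s["time_s"],s["position"],s["eef_rot"],tcp_to_tips);print(Ro.from_rotvec(s["eef_rot"]).as_matrix())
for n in["slicer","mouth","blade","stop_rail","loaf_center","loaf_front","stick_grip","tray_in","jam","card","boule"]:
    ob=[]
    for c in("scene","side","wrist"):
        r=landmark_of(c,n)
        if r: print(n,c,np.round(r[0]["location"],1),round(r[0]["p"],2),end=" ")
        if r and r[0]["p"]>.4: ob.append((c,r[0]["location"]))
    if len(ob)>1: print(tri(ob),end='')
    print()
E
```

```text
0.15 [0.2135 0.6138 0.4039] [-0.5233 -3.0975  0.0024] 0.1734
[[-0.9445  0.3285 -0.0004]
 [ 0.3285  0.9445 -0.0014]
 [-0.0001 -0.0015 -1.    ]]
slicer scene [359.2 203.9] 0.92 slicer side [338.9 196.6] 0.86 (array([ 0.6155,  0.0943, -0.002 ]), [np.float64(0.0007270043338760273), np.float64(0.0007270043338759096)])
mouth scene [360.7 199.5] 0.58 mouth side [289.5 219.5] 0.66 (array([ 0.5256,  0.317 , -0.3092]), [np.float64(0.008006473558123664), np.float64(0.008006473558123612)])
blade scene [376.9 163.8] 0.81 blade side [333.6 149.2] 0.78 (array([0.6272, 0.1727, 0.1068]), [np.float64(0.004055192044624838), np.float64(0.004055192044624796)])
stop_rail scene [411.6 174.5] 0.49 stop_rail side [351.1 143.1] 0.43 (array([0.719 , 0.247 , 0.0383]), [np.float64(0.0010095035215421095), np.float64(0.0010095035215421026)])
loaf_center scene [336.8 214.7] 0.59 loaf_center side [353.9 214.7] 0.93 (array([ 0.5984, -0.0241,  0.0682]), [np.float64(0.0031185555910855658), np.float64(0.0031185555910855484)])
loaf_front scene [348.4 203.8] 0.62 loaf_front side [344.  196.1] 0.86 (array([0.6043, 0.0402, 
[... 228 characters left out ...]
at64(0.00016067625109129612)])
tray_in scene [305.1 201.9] 0.65 tray_in side [292.4 233.8] 0.69 (array([ 0.4596,  0.0301, -0.0164]), [np.float64(0.0024510568699193267), np.float64(0.0024510568699194777)])
jam scene [311.3 146.9] 0.59 jam side [242.9 188.7] 0.61 (array([0.3764, 0.209 , 0.0156]), [np.float64(0.004412639576955261), np.float64(0.004412639576955236)])
card scene [241.3 308.3] 0.95 card side [379.3 370.6] 0.61 (array([ 0.5031, -0.3649,  0.007 ]), [np.float64(0.007902672653291785), np.float64(0.007902672653291695)])
boule scene [374.3 131.4] 0.77 boule side [270.5 136.3] 0.94 (array([ 0.5165,  0.4079, -0.0037]), [np.float64(0.004466813026676911), np.float64(0.0044668130266768335)])
```

View pics/scene0.png

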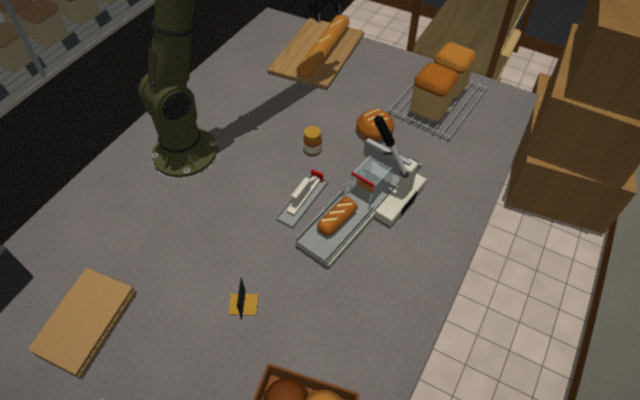

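View pics/side0.png

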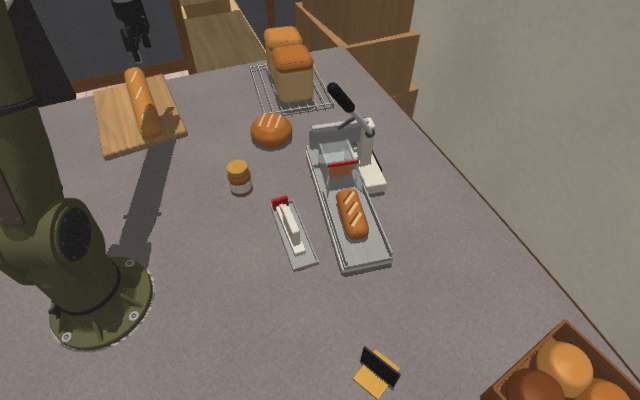

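The scene camera shows the stick in its tray (~300,195), the loaf on the bed (337,215), and the guard and flap at (365,180). The side camera shows the stick at (290,228), the loaf at (352,214), and the jar at (240,178), clear of my path. I'll go above the tray and the slicer to look with the wrist camera.

```bash
cat >> h.py <<'E'
def sim(rows,p=None,R=None):
    if p is None: p,R=tcp()
    for f,d,t in rows:
        p=p+R.apply(np.array(d)*.025); R=R*Ro.from_euler('z',t,degrees=True)
    return p,R
E
python3 - <<'E'
from h import *
np.set_printoptions(precision=4,suppress=True)
p,R=tcp();c=calibration("wrist");Rc=np.array(c["R"]);o=-Rc.T@np.array(c["t"])
print("cam in tool",R.inv().apply(o-p),R.inv().apply(Rc.T[:,2]),c["K"][0][0])
for a in(-.2,-.3,-.4,-.45):
  rows=[[85,[-1,a,0],2.7]]*28
  print(a,sim(rows)[0],sim(rows)[1].as_matrix()[:2,:2].ravel(),sim(rows[:14])[0])
E
```

```text
cam in tool [ 0.0752 -0.0002  0.0318] [-0.294  -0.0001  0.9558] 305.4386021676262
-0.2 [0.4734 0.0036 0.4047] [ 0.0834  0.9965  0.9965 -0.0834] [0.448  0.3532 0.4047]
-0.3 [ 0.4197 -0.0331  0.4047] [ 0.0834  0.9965  0.9965 -0.0834] [0.4274 0.3257 0.4047]
-0.4 [ 0.366  -0.0698  0.4047] [ 0.0834  0.9965  0.9965 -0.0834] [0.4068 0.2982 0.4047]
-0.45 [ 0.3392 -0.0881  0.4047] [ 0.0834  0.9965  0.9965 -0.0834] [0.3966 0.2844 0.4047]
```

Run:
```python
from h import *
print(tri([("scene",(381,121)),("side",(332,88))]))
for i in range(6,29,4): print(sim([[85,[-1,-.2,0],2.7]]*i)[0])
```

```text
(array([0.62226501, 0.1765879 , 0.28467042]), [np.float64(0.0019852153028469145), np.float64(0.0019852153028467904)])
[0.33498753 0.5216366  0.40475101]
[0.39943138 0.44278134 0.40475045]
[0.44795775 0.35324725 0.40474771]
[0.47884757 0.25620612 0.40474288]
[0.49100656 0.15509568 0.40473612]
[0.48400396 0.05349781 0.40472769]
```

Clear by about 70 mm or more.

Call:
{"method": "step_arm", "body": {"commands": [[85,[-1,-0.2,0],2.7],[85,[-1,-0.2,0],2.7],[85,[-1,-0.2,0],2.7],[85,[-1,-0.2,0],2.7],[85,[-1,-0.2,0],2.7],[85,[-1,-0.2,0],2.7],[85,[-1,-0.2,0],2.7],[85,[-1,-0.2,0],2.7],[85,[-1,-0.2,0],2.7],[85,[-1,-0.2,0],2.7],[85,[-1,-0.2,0],2.7],[85,[-1,-0.2,0],2.7],[85,[-1,-0.2,0],2.7],[85,[-1,-0.2,0],2.7]]}}

```text
time_s: 2.97
position: [0.4489, 0.3509, 0.4048]
eef_rot: [-1.505, -2.758, -0.0]
force: [-0.4, 0.2, -0.1]
width: 0.0848
gripper_force: 0.0
```

Call:
{"method": "step_arm", "body": {"commands": [[85,[-1,-0.2,0],2.7],[85,[-1,-0.2,0],2.7],[85,[-1,-0.2,0],2.7],[85,[-1,-0.2,0],2.7],[85,[-1,-0.2,0],2.7],[85,[-1,-0.2,0],2.7],[85,[-1,-0.2,0],2.7],[85,[-1,-0.2,0],2.7],[85,[-1,-0.2,0],2.7],[85,[-1,-0.2,0],2.7],[85,[-1,-0.2,0],2.7],[85,[-1,-0.2,0],2.7],[85,[-1,-0.2,0],2.7],[85,[-1,-0.2,0],2.7],[85,[0,0,0],0],[85,[0,0,0],0]]}}

```text
time_s: 4.3
position: [0.4728, 0.0011, 0.405]
eef_rot: [-2.317, -2.121, -0.002]
force: [-0.2, 0.1, -0.6]
width: 0.0852
gripper_force: 0.0
```

Run:
```python
from h import *
np.set_printoptions(precision=4,suppress=True)
s=sense();print(s["time_s"],s["position"],s["eef_rot"],s["force"])
save("wrist","w1")
Z=dict(slicer=0,mouth=.04,loaf_center=.063,loaf_front=.063,stick_grip=.048,tray_in=.004,stop_rail=.044,blade=.098)
for n,z in Z.items():
    r=landmark_of("wrist",n)
    for q in r[:2]: print(n,np.round(q["location"],1),round(q["p"],2),onz("wrist",q["location"],z))
for n,z in dict(stick_grip=.048,tray_in=.004,loaf_center=.063).items():
    for q in cut_out("wrist",n)[:1]:
        m=q["mask"];ys,xs=np.nonzero(m);print(n,q["p"],m.sum(),cv2.minAreaRect(np.c_[xs,ys].astype(np.float32)))
```

```text
4.3 [0.4728 0.0011 0.405 ] [-2.3171 -2.121  -0.0016] [-0.1862  0.0956 -0.5567]
slicer [447.3  86.4] 0.87 [0.6222 0.0936 0.    ]
mouth [459.8  82.3] 0.61 [0.6196 0.0956 0.04  ]
loaf_center [442.  194.9] 0.63 [ 0.5957 -0.0163  0.063 ]
loaf_front [454.5 134.2] 0.58 [0.6065 0.046  0.063 ]
loaf_front [457.4  80.5] 0.46 [0.6075 0.0965 0.063 ]
stick_grip [302.2 162.7] 0.64 [0.4506 0.0269 0.048 ]
stick_grip [457.3  82.2] 0.47 [0.6136 0.0956 0.048 ]
tray_in [313.  157.9] 0.77 [0.4603 0.0245 0.004 ]
stick_grip 0.69 3789 ((300.7076110839844, 141.82601928710938), (146.59121704101562, 39.242820739746094), 87.25190734863281)
tray_in 0.74 5183 ((308.9352111816406, 153.8931121826172), (173.62315368652344, 54.89518356323242), 87.08915710449219)
loaf_center 0.76 6781 ((445.1857604980469, 193.7753448486328), (58.80459213256836, 128.89859008789062), 12.171459197998047)
```

View pics/w1.png

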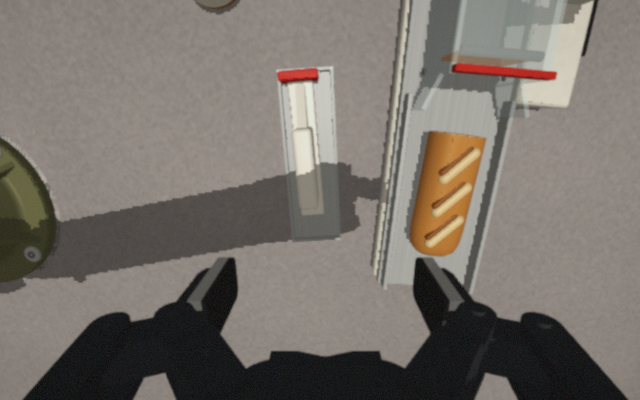

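Run:
```python
from h import *
np.set_printoptions(precision=4,suppress=True)
im=camera("wrist");o=lambda uv,z:onz("wrist",uv,z)
for n,z,pts in[("tray",.013,[(277,69),(332,67),(291,240),(339,238)]),("flapbar",.116,[(455,69),(556,76)]),("bedend",.04,[(384,288),(470,290)]),
 ("guideL",.058,[(411,95),(381,255)]),("guideR",.058,[(519,110),(476,290)]),("loafL",.063,[(428,135),(412,235)]),("loafR",.063,[(485,138),(462,245)]),("nose",.04,[(278,75),(318,73)]),("fintop",.068,[(296,129),(314,128),(302,193),(323,190)])]:
    P=np.array([o(p,z) for p in pts])[:,:2];print(n,P.tolist().__repr__() if 0 else P.round(4).ravel(),P.mean(0),
      "yaw", [round(np.degrees(np.arctan2(-(b-a)[0],(b-a)[1])),1) for a,b in zip(P[:-1],P[1:])])
P=[o(p,.013) for p in[(277,69),(332,67),(291,240),(339,238)]]
d=(P[0]+P[1]-P[2]-P[3]);print("trayyaw",np.degrees(np.arctan2(-d[0],d[1])),np.linalg.norm(d)/2)
P=[o(p,.068) for p in[(296,129),(314,128),(302,193),(323,190)]]
d=(P[0]+P[1]-P[2]-P[3]);print("finyaw",np.degrees(np.arctan2(-d[0],d[1])),np.linalg.norm(d)/2)
x0,y0=250,50
cv2.imwrite("pics/w1c.png",cv2.resize(cv2.cvtColor(im[0:300,260:580],cv2.COLOR_RGB2BGR),None,fx=2,fy=2,interpolation=2)[:600,:800])
```

```text
tray [ 0.4306  0.1256  0.4906  0.1226  0.4228 -0.0773  0.4843 -0.0795] [0.4571 0.0228] yaw [np.float64(-92.9), np.float64(161.3), np.float64(-92.1)]
flapbar [0.5836 0.1013 0.6657 0.0908] [0.6247 0.0961] yaw [np.float64(-97.3)]
bedend [ 0.5356 -0.1402  0.6444 -0.1529] [ 0.59   -0.1465] yaw [np.float64(-96.6)]
guideL [ 0.5644  0.0857  0.5301 -0.0847] [0.5473 0.0005] yaw [np.float64(168.6)]
guideR [ 0.6732  0.0636  0.6428 -0.141 ] [ 0.658  -0.0387] yaw [np.float64(171.5)]
loafL [ 0.5799  0.0462  0.564  -0.0607] [ 0.572  -0.0072] yaw [np.float64(171.5)]
loafR [ 0.6377  0.0389  0.6201 -0.0775] [ 0.6289 -0.0193] yaw [np.float64(171.4)]
nose [0.4346 0.1164 0.4752 0.1148] [0.4549 0.1156] yaw [np.float64(-92.2)]
fintop [ 0.4498  0.0628  0.4673  0.0623  0.4489 -0.0019  0.4708 -0.0005] [0.4592 0.0307] yaw [np.float64(-91.7), np.float64(164.0), np.float64(-86.3)]
trayyaw -1.9903032813953736 0.20265292913372665
finyaw 1.1937358204307702 0.06377101495730388
```

View pics/w1c.png

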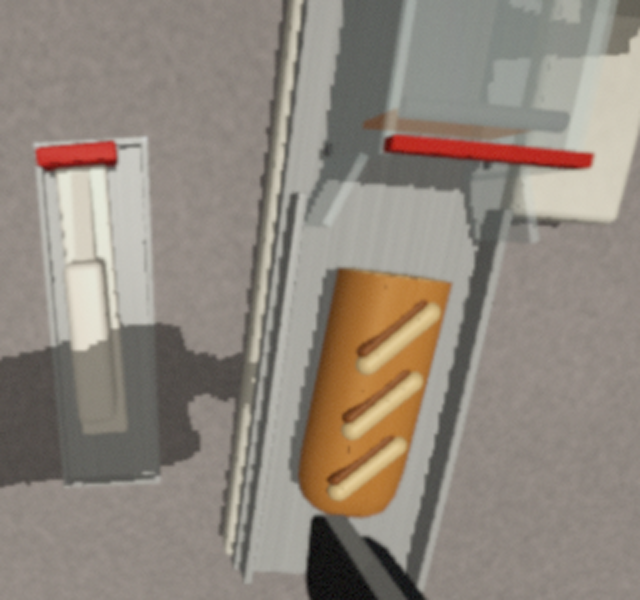

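Run:
```python
from h import *
np.set_printoptions(precision=4,suppress=True)
def Q(n,z,pts):
    P=np.array([onz("wrist",(260+a/2,b/2),z) for a,b in pts])[:,:2]
    d=P[0]+P[1]-P[2]-P[3];print(n,"mean",P.mean(0),"yaw %.1f len %.4f"%(np.degrees(np.arctan2(-d[0],d[1])),np.hypot(*d)/2), "far",P[:2].mean(0),"near",P[2:].mean(0),"w",np.hypot(*(P[0]-P[1])))
Q("fin",.068,[(65,264),(102,261),(79,415),(116,415)])
Q("tray",.013,[(36,144),(148,137),(66,485),(159,481)])
Q("nose-shoeend",.018,[(60,170),(108,165),(82,433),(127,432)])
Q("noseTop",.040,[(37,150),(117,143),(40,167),(117,162)])
Q("guides",.058,[(296,192),(510,210),(242,575),(425,575)])
Q("loaf",.063,[(338,268),(452,282),(300,480),(402,480)])
Q("flapbar",.120,[(387,138),(592,153),(387,150),(592,166)])
```

```text
fin mean [0.4547 0.0211] yaw -0.6 len 0.0784 far [0.4551 0.0602] near [ 0.4544 -0.0181] w 0.018146120694643903
tray mean [0.4584 0.0198] yaw -2.0 len 0.2038 far [0.462  0.1217] near [ 0.4548 -0.082 ] w 0.06143976512466943
nose-shoeend mean [0.455 0.031] yaw -1.2 len 0.1534 far [0.4566 0.1077] near [ 0.4534 -0.0456] w 0.02635675009993573
noseTop mean [0.4554 0.1119] yaw -0.9 len 0.0086 far [0.4555 0.1162] near [0.4553 0.1076] w 0.04080275355522283
guides mean [ 0.5994 -0.0277] yaw -8.6 len 0.2115 far [0.6151 0.0769] near [ 0.5836 -0.1323] w 0.1084440438834885
loaf mean [ 0.6001 -0.0137] yaw -10.1 len 0.1121 far [0.6099 0.0415] near [ 0.5902 -0.0689] w 0.0591298708019999
flapbar mean [0.622  0.0933] yaw 4.3 len 0.0046 far [0.6218 0.0956] near [0.6222 0.091 ] w 0.08275415320218506
```

```bash
cat >> h.py <<'E'
def to(x,y,z,yaw):  # total tool shift (units of 25mm) for translating first, and twist (deg) to have tool x at world +y rotated by yaw deg
    p,R=tcp(); M=R.as_matrix(); cur=np.degrees(np.arctan2(-M[0,0],M[1,0]))
    t=-(yaw-cur); R2=R*Ro.from_euler('z',t,degrees=True)
    print("pos",p.round(4),"yaw %.2f"%cur,"twist %.2f"%t,"shift units before twist",(R.inv().apply(np.array([x,y,z])-p)/.025).round(3),"after",(R2.inv().apply(np.array([x,y,z])-p)/.025).round(3))
E
python3 - <<'E'
from h import *
to(.455,.024,.24,-0.9)
E
```

```text
pos [0.4734 0.0038 0.4047] yaw -4.77 twist -3.87 shift units before twist [ 0.745 -0.801  6.588] after [ 0.797 -0.749  6.588]
```

Call:
{"method": "step_arm", "body": {"commands": [[85,[0,0,0],-3.87],[85,[0.4,-0.37,0.3],0],[85,[0.4,-0.38,0.7],0],[85,[0,0,1],0],[85,[0,0,1],0],[85,[0,0,0.5],0],[85,[0,0,0],0],[85,[0,0,0],0]]}}

```text
time_s: 5.62
position: [0.4549, 0.0239, 0.3171]
eef_rot: [-2.239, -2.203, 0.002]
force: [0.1, -0.3, 0.4]
width: 0.0847
gripper_force: 0.0
```

Run:
```python
from h import *
np.set_printoptions(precision=4,suppress=True)
im=camera("wrist")
for n,z in dict(stick_grip=.048,tray_in=.004).items():
    for q in landmark_of("wrist",n)[:2]: print(n,np.round(q["location"],1),round(q["p"],2),onz("wrist",q["location"],z))
to(.455,.024,.204,-0.9)
p,R=tcp();print(R.as_matrix())
cv2.imwrite("pics/w2c.png",cv2.cvtColor(im,cv2.COLOR_RGB2BGR))
```

```text
tray_in [328.6 193.2] 0.97 [0.4597 0.0223 0.004 ]
tray_in [524.5 187.2] 0.69 [0.6497 0.0256 0.004 ]
pos [0.4556 0.024  0.3186] yaw -0.92 twist -0.02 shift units before twist [-0.002 -0.036  4.584] after [-0.002 -0.036  4.584]
[[ 0.016   0.9999  0.0024]
 [ 0.9999 -0.016   0.0006]
 [ 0.0007  0.0024 -1.    ]]
```

View pics/w2c.png

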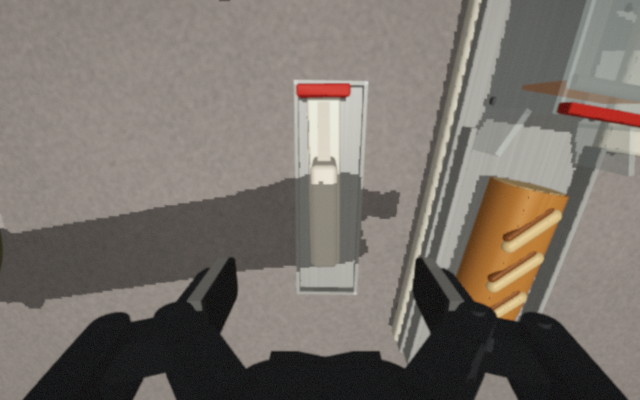

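Run:
```python
from h import *
np.set_printoptions(precision=4,suppress=True)
def Q(n,z,pts):
    P=np.array([onz("wrist",p,z) for p in pts])[:,:2]
    d=P[0]+P[1]-P[2]-P[3];print(n,"mean",P.mean(0),"yaw %.1f len %.4f"%(np.degrees(np.arctan2(-d[0],d[1])),np.hypot(*d)/2), "far",P[:2].mean(0),"near",P[2:].mean(0),"w",np.hypot(*(P[0]-P[1])))
Q("tray",.013,[(294,81),(368,81.5),(298,294),(356,294)])
Q("nose",.04,[(297,84),(350,84),(297,97),(350,97)])
Q("fin",.068,[(313,160),(335,160),(312,264),(336,264)])
```

```text
tray mean [0.4597 0.0194] yaw -1.7 len 0.2056 far [0.4627 0.1221] near [ 0.4567 -0.0834] w 0.06216650223721585
nose mean [0.4564 0.1133] yaw -0.9 len 0.0094 far [0.4565 0.118 ] near [0.4563 0.1086] w 0.04021030026054881
fin mean [0.4554 0.0228] yaw -0.9 len 0.0833 far [0.456  0.0644] near [ 0.4547 -0.0189] w 0.01581328781002724
```

Call:
{"method": "step_arm", "body": {"commands": [[85,[0,0,1],0],[85,[0.04,0,1],0],[85,[0,0,1],0],[85,[0,0,1],0],[85,[0,0,0.54],0],[85,[0,0,0],0],[85,[0,0,0],0],[85,[0,0,0],0]]}}

```text
time_s: 6.43
position: [0.456, 0.0251, 0.2053]
eef_rot: [2.238, 2.203, 0.004]
force: [-0.2, -0.6, 0.6]
width: 0.0848
gripper_force: 0.0
```

Call:
{"method": "step_arm", "body": {"commands": [[10,[0,0,0],0],[10,[0,0,0],0],[10,[0,0,0],0],[10,[0,0,0],0],[10,[0,0,0],0],[10,[0,0,0],0],[10,[0,0,0],0],[10,[0,0,0],0]], "newtons": 60}}

```text
time_s: 7.1
position: [0.455, 0.025, 0.204]
eef_rot: [-2.239, -2.204, -0.0]
force: [-1.3, -1.1, 3.4]
width: 0.019
gripper_force: 62.3
```

Run:
```python
from h import *
to(.455,.025,.205,-0.9);s=sense();print(s["force"],s["moment"],s["width"],s["gripper_force"],s["time_s"])
```

```text
pos [0.455 0.025 0.204] yaw -0.91 twist -0.01 shift units before twist [ 0.001 -0.002 -0.042] after [ 0.001 -0.002 -0.042]
[-1.25653767 -1.12705539  3.43393694] [-0.03109176  0.23438112 -0.03675226] 0.018954573558603215 62.260615825653076 7.1
```

Call:
{"method": "step_arm", "body": {"commands": [[10,[0,0,-0.3],0],[10,[0,0,-0.7],0],[10,[0,0,-1],0],[10,[0,0,-1],0],[10,[0,0,-1],0],[10,[0,0,-0.2],0],[10,[-0.4,0.2,0],0],[10,[-0.8,0.5,0],0],[10,[-1,0.6,0],0],[10,[-1,0.6,0],0],[10,[-1,0.6,0],0],[10,[-1,0.6,0],0],[10,[-1,0.6,0],0],[10,[-1,0.5,0],0],[10,[-0.8,0.4,0],0],[10,[-0.84,0.34,0],0],[10,[0,0,0],3.8],[10,[0,0,0],3.8],[10,[0,0,0],0],[10,[0,0,0],0]]}}

```text
time_s: 8.77
position: [0.5747, -0.1977, 0.3077]
eef_rot: [-2.377, -2.052, 0.002]
force: [0.5, -1.0, -2.0]
width: 0.0193
gripper_force: 61.7
```

Run:
```python
from h import *
np.set_printoptions(precision=4,suppress=True)
to(.575,-.198,.242,-8.5);s=sense();print(s["force"],s["width"])
for c in("wrist","scene","side"):
  save(c,c+"3")
  for n,z in dict(slicer=0,mouth=.04,loaf_center=.063,loaf_front=.063,stop_rail=.044,stick_grip=.148).items():
    for q in landmark_of(c,n)[:1]: print(c,n,np.round(q["location"],1),round(q["p"],2),onz(c,q["location"],z))
```

```text
pos [ 0.5747 -0.1977  0.3077] yaw -8.40 twist 0.10 shift units before twist [-0.008  0.018  2.629] after [-0.008  0.018  2.629]
[ 0.4987 -0.9617 -2.0025] 0.019286318920816035
scene slicer [361.5 206.7] 0.92 [0.6273 0.086  0.    ]
scene mouth [360.1 199.7] 0.73 [0.623  0.0798 0.04  ]
scene loaf_center [337.7 214.6] 0.86 [ 0.5979 -0.0155  0.063 ]
scene loaf_front [349.9 205.6] 0.64 [0.6136 0.03   0.063 ]
scene stop_rail [406.9 175.1] 0.48 [0.708 0.234 0.044]
scene stick_grip [291.3 241.7] 0.82 [ 0.5624 -0.2014  0.148 ]
side slicer [339.6 196.7] 0.95 [0.6164 0.0926 0.    ]
side mouth [343.8 187.1] 0.6 [0.6245 0.0875 0.04  ]
side loaf_center [353.4 215. ] 0.93 [ 0.5986 -0.0246  0.063 ]
side loaf_front [345.8 195.3] 0.66 [0.6077 0.0403 0.063 ]
side stop_rail [351.5 144.4] 0.4 [0.7143 0.2337 0.044 ]
side stick_grip [383.2 255.4] 0.68 [ 0.5751 -0.1981  0.148 ]
```

View pics/wrist3.png

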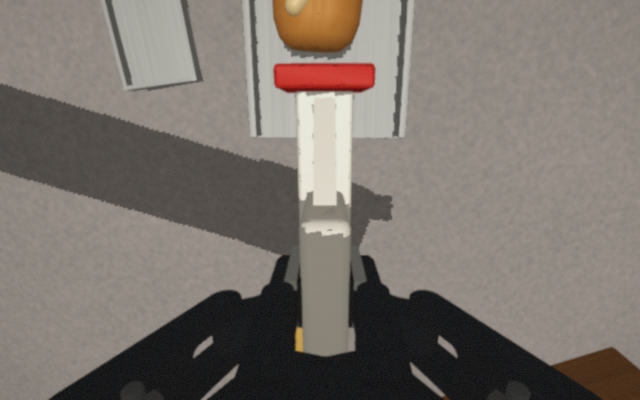

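Run:
```python
from h import *
np.set_printoptions(precision=4,suppress=True)
a=np.radians(8.5);X=np.array([np.cos(a),-np.sin(a)]);Y=np.array([np.sin(a),np.cos(a)]);m=np.array([.619,.094])
def S(n,uv,z):
    P=onz("wrist",uv,z)[:2];print(n,P,"slicer",(P-m)@X,(P-m)@Y)
S("bedL",(250,138),.04);S("bedR",(406,138),.04);S("bedLt",(243,0),.04);S("bedRt",(412,0),.04)
S("heel",(318,50),.06);S("lL",(274,15),.063);S("lR",(362,15),.063)
S("noseL",(274,66),.142);S("noseR",(375,65),.142);S("grip",(325,260),.17)
P,R=tcp();print("tcp",(P[:2]-m)@X,(P[:2]-m)@Y)
```

```text
bedL [ 0.5262 -0.1358] slicer -0.05785120075136429 -0.24098390816624415
bedR [ 0.6441 -0.1533] slicer 0.06138920126490772 -0.2408490867955694
bedLt [ 0.5411 -0.0436] slicer -0.056735883110009364 -0.14760091846860762
bedRt [ 0.6555 -0.0606] slicer 0.05893110999101014 -0.14749646262929236
heel [ 0.5869 -0.0862] slicer -0.00509607110923796 -0.18293186519576848
lL [ 0.5628 -0.0626] slicer -0.03238474092460938 -0.16319452058125364
lR [ 0.6171 -0.0707] slicer 0.022492890509789816 -0.1632161971505342
noseL [ 0.5679 -0.1036] slicer -0.02132657288185285 -0.20298969974885675
noseR [ 0.6088 -0.1093] slicer 0.019965601795284088 -0.20258083706848617
grip [ 0.5778 -0.1791] slicer -0.00036895779084219436 -0.2762017791528583
tcp -0.0004178530418819425 -0.2953086518209978
```

Call:
{"method": "step_arm", "body": {"commands": [[10,[0,0,0.5],0],[10,[0,0,0.8],0],[10,[0,0,0.8],0],[10,[0,0,0.4],0],[10,[0,0,0.09],0],[10,[0,0,0],0],[10,[0,0,0],0],[10,[0,0,0],0]]}}

```text
time_s: 10.48
position: [0.5755, -0.1983, 0.2451]
eef_rot: [2.379, 2.049, 0.002]
force: [-0.7, -0.2, -2.5]
width: 0.0193
gripper_force: 61.7
```

Call:
{"method": "step_arm", "body": {"commands": [[10,[0.3,0,0],0],[10,[0.3,0,0],0],[10,[0.15,0,0],0],[10,[0.1,0,0],0],[10,[0.1,0,0],0],[10,[0.1,0,0],0],[10,[0.1,0,0],0]]}}

```text
time_s: 11.07
position: [0.5792, -0.1697, 0.2442]
eef_rot: [2.38, 2.05, 0.0]
force: [-1.0, -3.3, -0.8]
width: 0.0191
gripper_force: 61.8
```

```bash
cat >> h.py <<'E'
def st():
    a=np.radians(8.5);X=np.array([np.cos(a),-np.sin(a)]);Y=np.array([np.sin(a),np.cos(a)]);m=np.array([.620,.0905])
    s=sense();p=np.array(s["position"]);f=np.array(s["force"]);M=Ro.from_rotvec(s["eef_rot"]).as_matrix()
    print("t %.2f slicer x %.4f y %.4f z %.4f yaw %.2f fx %.2f fy %.2f fz %.2f w %.4f"%(s["time_s"],(p[:2]-m)@X,(p[:2]-m)@Y,p[2],np.degrees(np.arctan2(-M[0,0],M[1,0])),f[:2]@X,f[:2]@Y,f[2],s["width"]))
E
python3 -c "
from h import *
st();save('side','side4');im=cv2.imread('pics/side4.png');cv2.imwrite('pics/side4c.png',cv2.resize(im[80:300,240:480],None,fx=2.5,fy=2.5,interpolation=2))"
```

```text
t 11.07 slicer x -0.0019 y -0.2634 z 0.2442 yaw -8.54 fx -0.49 fy -3.38 fz -0.83 w 0.0191
```

View pics/side4c.png

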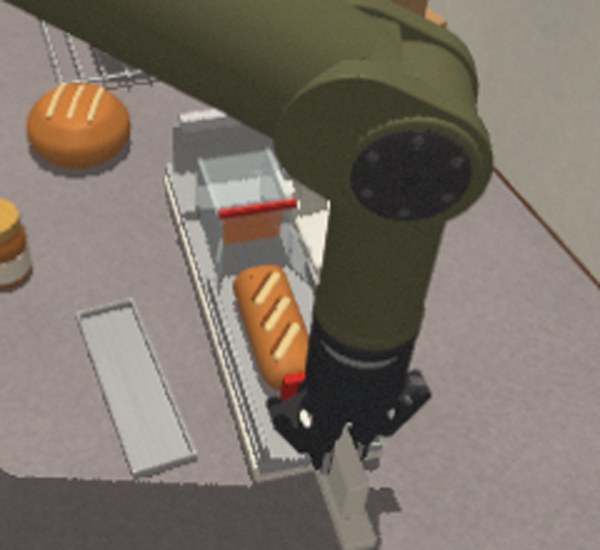

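Call:
{"method": "step_arm", "body": {"commands": [[10,[0.12,0,0.03],0],[10,[0.15,0,0.03],0],[10,[0.15,0,0],0],[10,[0.15,0,0],0],[10,[0.15,0,0],0],[10,[0.15,0,0],0]]}}

```text
time_s: 11.62
position: [0.5824, -0.1473, 0.2422]
eef_rot: [-2.379, -2.051, 0.0]
force: [-0.8, -1.0, -1.9]
width: 0.0193
gripper_force: 61.8
```

Call:
{"method": "step_arm", "body": {"commands": [[10,[0.15,0,0],0],[10,[0.15,0,0],0],[10,[0.15,0,0],0],[10,[0.15,0,0],0],[10,[0.15,0,0],0],[10,[0.15,0,0],0]]}}

```text
time_s: 12.12
position: [0.5858, -0.126, 0.2426]
eef_rot: [2.38, 2.049, 0.0]
force: [0.3, -1.1, -2.2]
width: 0.0195
gripper_force: 61.6
```

```bash
python3 -c "
from h import *
st();save('wrist','w5')"
```

```text
t 12.12 slicer x -0.0018 y -0.2192 z 0.2426 yaw -8.56 fx 0.42 fy -1.03 fz -2.16 w 0.0195
```

View pics/w5.png

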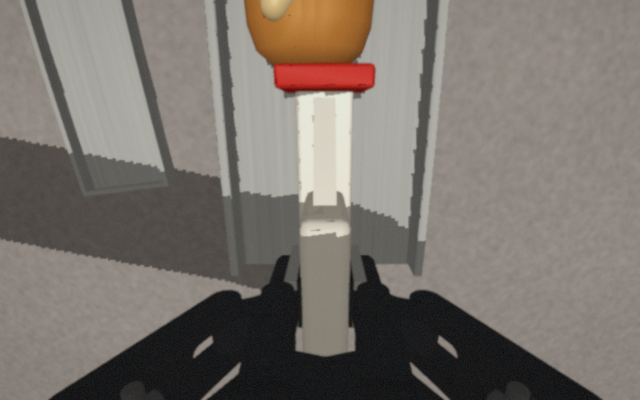

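Call:
{"method": "step_arm", "body": {"commands": [[10,[0.15,0,0],0],[10,[0.15,0,0],0],[10,[0.15,0,0],0],[10,[0.15,0,0],0],[10,[0.15,0,0],0],[10,[0.15,0,0],0]]}}

```text
time_s: 12.67
position: [0.5892, -0.1039, 0.2427]
eef_rot: [2.38, 2.049, -0.0]
force: [1.2, -4.9, -0.1]
width: 0.0191
gripper_force: 61.7
```

Call:
{"method": "step_arm", "body": {"commands": [[10,[0.15,0,0],0],[10,[0.15,0,0],0],[10,[0.15,0,0],0],[10,[0.15,0,0],0],[10,[0.15,0,0],0],[10,[0.15,0,0],0],[10,[0.15,0,0],0],[10,[0.15,0,0],0]]}}

```text
time_s: 13.33
position: [0.5936, -0.0756, 0.2428]
eef_rot: [2.38, 2.046, -0.001]
force: [0.7, -6.5, -0.5]
width: 0.0193
gripper_force: 61.8
```

```bash
python3 -c "
from h import *
st()"
```

```text
t 13.33 slicer x -0.0015 y -0.1682 z 0.2428 yaw -8.63 fx 1.61 fy -6.28 fz -0.53 w 0.0193
```

Call:
{"method": "step_arm", "body": {"commands": [[10,[0.15,0,0],0],[10,[0.15,0,0],0],[10,[0.15,0,0],0],[10,[0.15,0,0],0],[10,[0.15,0,0],0],[10,[0.15,0,0],0],[10,[0.15,0,0],0]]}}

```text
time_s: 13.92
position: [0.5977, -0.0493, 0.2429]
eef_rot: [2.38, 2.046, -0.0]
force: [1.8, -5.8, -1.0]
width: 0.0192
gripper_force: 61.7
```

Call:
{"method": "step_arm", "body": {"commands": [[10,[0.15,0,0],0],[10,[0.15,0,0],0],[10,[0.15,0,0],0],[10,[0.15,0,0],0],[10,[0.15,0,0],0],[10,[0.1,0,0],0],[10,[0.05,0,0],0]]}}

```text
time_s: 14.5
position: [0.6012, -0.0268, 0.2428]
eef_rot: [2.379, 2.047, -0.0]
force: [2.9, -6.0, -2.0]
width: 0.0194
gripper_force: 61.7
```

```bash
python3 -c "
from h import *
st();save('wrist','w6')"
```

```text
t 14.50 slicer x -0.0013 y -0.1188 z 0.2428 yaw -8.59 fx 3.75 fy -5.50 fz -2.02 w 0.0194
```

View pics/w6.png

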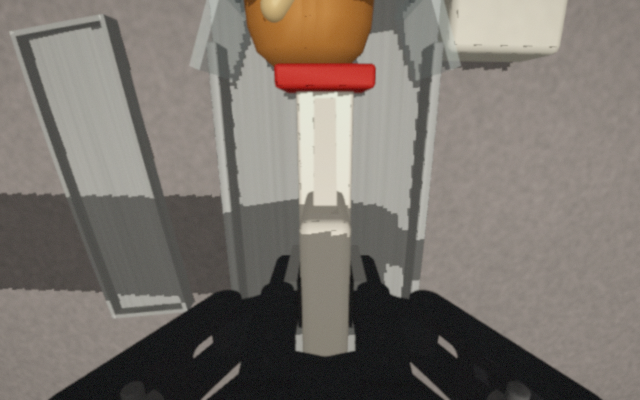

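Call:
{"method": "step_arm", "body": {"commands": [[10,[0.08,0.03,0],0],[10,[0.08,0.03,0],0],[10,[0.08,0,0],0],[10,[0.08,0,0],0],[10,[0,0,0],0]]}}

```text
time_s: 14.97
position: [0.6033, -0.0184, 0.2426]
eef_rot: [2.38, 2.05, -0.001]
force: [0.3, -3.8, 0.4]
width: 0.0193
gripper_force: 61.9
```

```bash
python3 -c "
from h import *
st()"
```

```text
t 14.97 slicer x -0.0004 y -0.1102 z 0.2426 yaw -8.53 fx 0.90 fy -3.76 fz 0.39 w 0.0193
```

Call:
{"method": "step_arm", "body": {"commands": [[10,[0.08,0,0],0],[10,[0.08,0,0],0],[10,[0.08,0,0],0]]}}

```text
time_s: 15.22
position: [0.6041, -0.0129, 0.2426]
eef_rot: [2.381, 2.049, -0.002]
force: [-1.0, -5.2, 1.0]
width: 0.0195
gripper_force: 61.9
```

Call:
{"method": "step_arm", "body": {"commands": [[10,[0.04,0,0],0],[10,[0.04,0,0],0]]}}

```text
time_s: 15.38
position: [0.6044, -0.0108, 0.2426]
eef_rot: [2.38, 2.049, -0.002]
force: [-0.8, -5.3, 0.8]
width: 0.0193
gripper_force: 62.0
```

Call:
{"method": "step_arm", "body": {"commands": [[10,[0.04,0,0],0],[10,[0.04,0,0],0]]}}

```text
time_s: 15.55
position: [0.6047, -0.0089, 0.2426]
eef_rot: [2.381, 2.049, -0.002]
force: [0.0, -6.3, 0.1]
width: 0.0194
gripper_force: 62.0
```

Call:
{"method": "step_arm", "body": {"commands": [[10,[0.04,0,0],0],[10,[0.04,0,0],0]]}}

```text
time_s: 15.72
position: [0.6049, -0.007, 0.2426]
eef_rot: [2.381, 2.049, -0.002]
force: [-0.4, -5.9, 1.1]
width: 0.0189
gripper_force: 62.0
```

Call:
{"method": "step_arm", "body": {"commands": [[10,[0.04,0,0],0],[10,[0.04,0,0],0]]}}

```text
time_s: 15.88
position: [0.6052, -0.005, 0.2426]
eef_rot: [2.381, 2.049, -0.002]
force: [-0.1, -6.1, -0.9]
width: 0.0192
gripper_force: 62.0
```

Call:
{"method": "step_arm", "body": {"commands": [[10,[0.04,0,0],0],[10,[0.04,0,0],0]]}}

```text
time_s: 16.05
position: [0.6055, -0.003, 0.2426]
eef_rot: [2.381, 2.049, -0.002]
force: [-0.1, -5.7, 0.9]
width: 0.0192
gripper_force: 62.0
```

Call:
{"method": "step_arm", "body": {"commands": [[10,[0.04,0,0],0],[10,[0.04,0,0],0]]}}

```text
time_s: 16.22
position: [0.6058, -0.001, 0.2426]
eef_rot: [2.381, 2.049, -0.002]
force: [0.4, -5.6, 0.5]
width: 0.0193
gripper_force: 62.0
```

Call:
{"method": "step_arm", "body": {"commands": [[10,[0.04,0,0],0],[10,[0.04,0,0],0]]}}

```text
time_s: 16.38
position: [0.6061, 0.0009, 0.2425]
eef_rot: [2.381, 2.049, -0.002]
force: [-0.3, -5.5, 0.4]
width: 0.0192
gripper_force: 62.0
```

Call:
{"method": "step_arm", "body": {"commands": [[10,[0.04,0,0],0],[10,[0.04,0,0],0]]}}

```text
time_s: 16.55
position: [0.6064, 0.0029, 0.2426]
eef_rot: [2.381, 2.049, -0.002]
force: [-0.8, -5.4, 0.5]
width: 0.0193
gripper_force: 62.0
```

Call:
{"method": "step_arm", "body": {"commands": [[10,[0.04,0,0],0],[10,[0.04,0,0],0]]}}

```text
time_s: 16.72
position: [0.6067, 0.0049, 0.2426]
eef_rot: [2.381, 2.049, -0.002]
force: [-1.0, -6.0, 0.9]
width: 0.0194
gripper_force: 62.0
```

Call:
{"method": "step_arm", "body": {"commands": [[10,[0.04,0,0],0],[10,[0.04,0,0],0]]}}

```text
time_s: 16.88
position: [0.607, 0.0068, 0.2426]
eef_rot: [2.381, 2.049, -0.002]
force: [-0.3, -5.0, 0.2]
width: 0.0193
gripper_force: 62.0
```

Call:
{"method": "step_arm", "body": {"commands": [[10,[0.04,0,0],0],[10,[0.04,0,0],0]]}}

```text
time_s: 17.05
position: [0.6073, 0.0088, 0.2426]
eef_rot: [2.381, 2.049, -0.002]
force: [-0.8, -5.5, 0.9]
width: 0.0192
gripper_force: 62.0
```

Call:
{"method": "step_arm", "body": {"commands": [[10,[0.04,0,0],0],[10,[0.04,0,0],0]]}}

```text
time_s: 17.22
position: [0.6076, 0.0107, 0.2426]
eef_rot: [2.38, 2.049, -0.002]
force: [-1.0, -8.6, 1.9]
width: 0.0194
gripper_force: 62.1
```

Call:
{"method": "step_arm", "body": {"commands": [[10,[0.02,0,0],0],[10,[0,0,0],0]]}}

```text
time_s: 17.38
position: [0.6076, 0.0108, 0.2426]
eef_rot: [2.381, 2.049, -0.003]
force: [-0.7, -6.9, 1.1]
width: 0.0189
gripper_force: 62.1
```

Call:
{"method": "step_arm", "body": {"commands": [[10,[0.03,0,0],0],[10,[0,0,0],0]]}}

```text
time_s: 17.55
position: [0.6076, 0.0109, 0.2426]
eef_rot: [2.381, 2.048, -0.004]
force: [-1.5, -8.1, 1.4]
width: 0.019
gripper_force: 62.1
```

Call:
{"method": "step_arm", "body": {"commands": [[10,[0.03,0,0],0],[10,[0,0,0],0],[10,[0,0,0],0]]}}

```text
time_s: 17.8
position: [0.6077, 0.0111, 0.2427]
eef_rot: [2.381, 2.047, -0.005]
force: [-2.6, -7.7, 2.1]
width: 0.0192
gripper_force: 62.2
```

Call:
{"method": "step_arm", "body": {"commands": [[10,[0.02,0,0],0],[10,[0,0,0],0],[10,[0,0,0],0]]}}

```text
time_s: 18.05
position: [0.6077, 0.0111, 0.2427]
eef_rot: [2.381, 2.047, -0.006]
force: [-2.0, -9.9, 3.2]
width: 0.0195
gripper_force: 62.3
```

Call:
{"method": "step_arm", "body": {"commands": [[10,[0.03,0,0],0],[10,[0,0,0],0],[10,[0,0,0],0]]}}

```text
time_s: 18.3
position: [0.6077, 0.0113, 0.2428]
eef_rot: [2.381, 2.046, -0.007]
force: [-1.6, -9.3, 3.2]
width: 0.0196
gripper_force: 62.3
```

Call:
{"method": "step_arm", "body": {"commands": [[10,[0.03,0,0],0],[10,[0,0,0],0],[10,[0,0,0],0],[10,[0,0,0],0],[10,[0,0,0],0]]}}

```text
time_s: 18.72
position: [0.6078, 0.0114, 0.2428]
eef_rot: [2.381, 2.045, -0.008]
force: [-2.5, -11.9, 3.3]
width: 0.0196
gripper_force: 62.4
```

```bash
python3 -c "
from h import *
st();save('wrist','w7')
for c in('side','scene'): save(c,c+'7')
m=cut_out('wrist','loaf_center')
if m: mm=m[0]['mask'];print([ (r,np.nonzero(mm[r])[0][[0,-1]]) for r in range(0,70,10) if mm[r].any()])
"
```

```text
t 18.72 slicer x -0.0004 y -0.0800 z 0.2428 yaw -8.68 fx -0.69 fy -12.13 fz 3.26 w 0.0196
```

Call:
{"method": "step_arm", "body": {"commands": [[10,[-0.1,0,0],0],[10,[-0.1,0,0],0],[10,[-0.1,0,0],0],[10,[-0.2,0,0],0],[10,[-0.4,0,0],0],[10,[-0.6,0,0],0],[10,[-0.6,0,0],0],[10,[-0.6,0,0],0],[10,[-0.3,0,0],0],[10,[0,0,0],0],[10,[0,0,0],0]]}}

```text
time_s: 19.83
position: [0.5973, -0.0585, 0.2424]
eef_rot: [-2.38, -2.049, -0.001]
force: [-0.3, 0.6, -2.6]
width: 0.0192
gripper_force: 61.7
```

```bash
python3 -c "
from h import *
st();save('wrist','w8');save('side','side8');save('scene','scene8')
a=cv2.imread('pics/w8.png');b=cv2.imread('pics/side8.png');c=cv2.imread('pics/scene8.png')
f=lambda i,x,y:cv2.resize(i[y:y+100,x:x+130],(390,300),interpolation=2)
cv2.imwrite('pics/m8.png',np.vstack([np.hstack([cv2.resize(a,(390,300)),f(b,290,90)]),np.hstack([f(c,330,110),f(cv2.imread('pics/side7.png'),290,90)])]))
"
```

```text
t 19.83 slicer x -0.0004 y -0.1507 z 0.2424 yaw -8.55 fx -0.36 fy 0.56 fz -2.57 w 0.0192
```

View pics/m8.png

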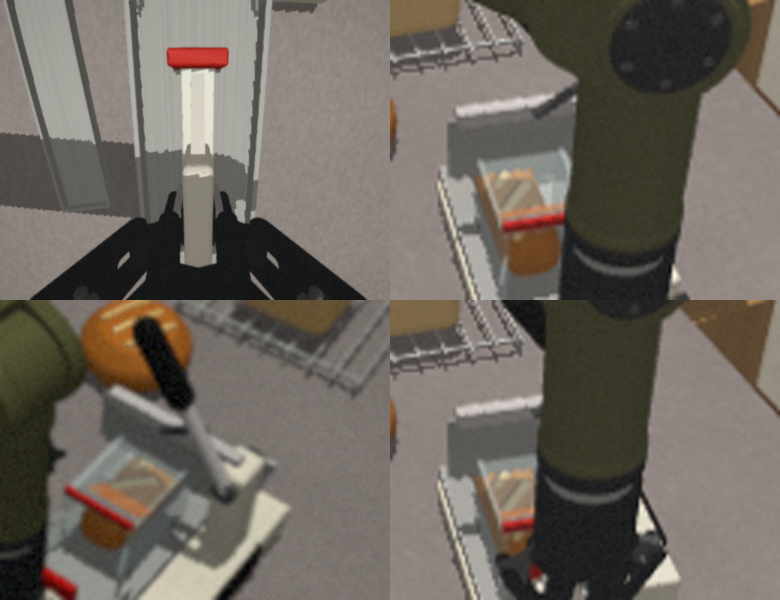

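Call:
{"method": "step_arm", "body": {"commands": [[10,[0,0,-0.5],0],[10,[0,0,-1],0],[10,[0,0,-1],0],[10,[0,0,-0.5],0],[10,[0,-0.5,0],0],[10,[0,-1,0],0],[10,[0,-1,0],0],[10,[0,-1,0],0],[10,[0,-1,0],0],[10,[0,-0.5,0],0],[10,[0,0,0],-3.5],[10,[0,0,0],-3.5],[10,[0,0,0],0],[10,[0,0,0],0]]}}

```text
time_s: 21.15
position: [0.4738, -0.0398, 0.3179]
eef_rot: [2.252, 2.19, 0.001]
force: [0.2, 0.4, -1.2]
width: 0.0191
gripper_force: 61.6
```

```bash
python3 -c "
from h import *
to(.459,.022,.2055,-1.5)"
```

```text
pos [ 0.4738 -0.0398  0.3179] yaw -1.58 twist -0.08 shift units before twist [ 2.454 -0.662  4.496] after [ 2.455 -0.658  4.496]
```

Call:
{"method": "step_arm", "body": {"commands": [[10,[0.5,-0.1,0],0],[10,[0.9,-0.3,0],0],[10,[0.7,-0.2,0],0],[10,[0.35,-0.06,0],0],[10,[0,0,1],0],[10,[0,0,1],0],[10,[0,0,1],0],[10,[0,0,0.6],0],[10,[0,0,0.3],0],[10,[0,0,0.3],0],[10,[0,0,0],0],[10,[0,0,0],0],[10,[0,0,0],0]]}}

```text
time_s: 22.23
position: [0.4595, 0.0216, 0.2134]
eef_rot: [2.25, 2.191, 0.003]
force: [-0.8, 1.4, -1.5]
width: 0.0191
gripper_force: 61.8
```

```bash
python3 -c "
from h import *
to(.459,.022,.204,-1.5);st()
for n in('tray_in','stick_grip'):
  camera('wrist')
  for q in landmark_of('wrist',n)[:1]:print(n,q['location'],onz('wrist',q['location'],.004 if n[0]=='t' else .048))"
```

```text
pos [0.4595 0.0216 0.2134] yaw -1.52 twist -0.02 shift units before twist [ 0.013 -0.022  0.378] after [ 0.013 -0.022  0.378]
t 22.23 slicer x -0.1485 y -0.0918 z 0.2134 yaw -1.52 fx -1.02 fy 1.24 fz -1.55 w 0.0191
stick_grip [324.7, 282.0] [0.45910284 0.01487553 0.048     ]
```

Call:
{"method": "step_arm", "body": {"commands": [[10,[0,0,0.1],0],[10,[0,0,0.1],0],[10,[0,0,0.1],0],[10,[0,0,0.05],0],[10,[0,0,0],0],[10,[0,0,0],0]]}}

```text
time_s: 22.93
position: [0.4588, 0.0216, 0.204]
eef_rot: [-2.25, -2.191, 0.001]
force: [-3.6, -0.1, 4.8]
width: 0.019
gripper_force: 62.4
```

Call:
{"method": "step_arm", "body": {"commands": [[24,[0,0,0],0],[30,[0,0,0],0],[40,[0,0,0],0],[60,[0,0,0],0],[60,[0,0,0],0],[60,[0,0,0],0],[60,[0,0,-0.4],0],[60,[0,0,-1],0],[60,[0,0,-1],0],[60,[0,0,-1],0],[60,[0,0,-1],0],[60,[0,0,0],0],[60,[0,0,0],0]]}}

```text
time_s: 24.02
position: [0.4594, 0.0216, 0.3157]
eef_rot: [2.249, 2.191, 0.006]
force: [-0.1, 0.3, 0.3]
width: 0.0603
gripper_force: 0.0
```

```bash
python3 -c "
from h import *
np.set_printoptions(precision=4,suppress=True)
st();im=save('wrist','w9')
for n,z in(('tray_in',.004),('stick_grip',.048),('loaf_center',.063)):
  for q in landmark_of('wrist',n)[:1]:print(n,np.round(q['location'],1),q['p'],onz('wrist',q['location'],z))
hs=cv2.cvtColor(im,cv2.COLOR_RGB2HSV);m=((hs[...,1]>170)&((hs[...,0]<6)|(hs[...,0]>174))&(hs[...,2]>90)).astype(np.uint8)
nn,l,s,c=cv2.connectedComponentsWithStats(m)
for i in range(1,nn):
  if s[i,4]>80: print(s[i],c[i],onz('wrist',c[i],.04))
for q in cut_out('wrist','tray_in')[:1]:
  ys,xs=np.nonzero(q['mask']);r=cv2.minAreaRect(np.c_[xs,ys].astype(np.float32));print(r,onz('wrist',r[0],.013))
camera('side')
for n in('loaf_center','loaf_front'):
  for q in landmark_of('side',n)[:1]:print(n,q['p'],onz('side',q['location'],.063))
"
```

```text
t 24.02 slicer x -0.1486 y -0.0919 z 0.3157 yaw -1.51 fx -0.13 fy 0.27 fz 0.34 w 0.0603
stick_grip [322.9 208.6] 0.96 [0.4561 0.0204 0.048 ]
[296  86  53  13 614] [321.7704  92.3746] [0.4574 0.1089 0.04  ]
[ 551   96   89   25 1013] [596.6199 107.615 ] [0.67   0.0948 0.04  ]
((321.5, 185.5), (217.0, 75.0), 90.0) [0.4547 0.0309 0.013 ]
loaf_center 0.79 [0.6247 0.1673 0.063 ]
```

```bash
python3 -c "
from plant import close_job
print(close_job())"
```

```text
the job is handed in; nothing more can be done
None
```

I fed the baguette through the guard until it met firm resistance, held it there at about 12 N, laid the stick back in its tray, and handed the job in. No verdict came back. I felt the stop only as a rise in force, at about slicer y 145 mm; the cameras never showed the plate itself.

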